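# Index the welding turntable and set its brake

### The job

With a fingertip, push an arm of the blue bench turntable round until its red-ended arm points straight at the brass pointer; then push the yellow-knobbed brake lever clockwise (seen from above) all the way to its stop. Only push: do not touch or lift the copper-petalled chainring riding on the turntable, leave everything else on the bench where it stands, and finish with the red arm still at the pointer, the brake fully on and the fingers clear.

Things in the scene. Friction and masses are not known exactly. Their poses are not given: they have to be found in the camera images.
- positioner: Fixed blue positioner. Origin: underside centre, on the turntable's upright axis; z up; -x runs to the brass pointer, -y to the brake post. Round foot, radius 85 mm, with a foot bar to each post. Beyond 70 mm from the axis, nothing under the turntable's arms is higher than 33 mm over the bench; the posts stand beyond 145 mm.
- turntable: Steel turntable: brake disc (radius 62 mm, top at 42 mm) and four radial arms at 90 degrees, each 20 mm wide, ending 135 mm from the axis, underside 62 mm and top 76 mm over the bench, open between them. Origin on the axis at bench height, x along the red-ended arm. Turns endlessly either way against 0.14 N m of friction (1.3 N at 108 mm); stays where left, brake on or off.
- red_tip (a point): Point on top of the red-ended arm, on its centre line, 120 mm from the axis, 76 mm over the bench. The outer 35 mm of this arm are painted red; the other three are bare steel.
- pointer_tip (a point): Inner tip of the fixed brass pointer, 145 mm from the axis, 69 mm over the bench, on the positioner's -x axis. Its post behind is 72 mm high, 30 mm wide.
- table_axis (a point): Point on the turntable's axis, at the height of the tops of the arms (76 mm).
- chainring: Loose steel chainring, 125 mm across, 6 mm thick, with five upright copper petals (up to 35 mm above its underside, 111 mm over the bench), 250 g. It lies flat on the turntable's arms with 4 mm of play about a centre spigot and rides round with it. Origin: centre of its underside, z up.
- brake (a joint): Angle of the brake lever: 0 released (lever points along the positioner's -y, away from the turntable), growing clockwise seen from above to the stop at 1.4 rad (lever nearly along the positioner's -x). Starts between 0 and 0.35. Friction 0.12 N m (about 2 N at the knob); stays where it is left.
- brake_knob (a point): Centre of the yellow ball knob (22 mm across), 90 mm over the bench, 62 mm from the lever's pivot; it sits on an upright 12 mm pin that rises from the lever's flat bar (top 59 mm over the bench).
- brake_pivot (a point): Lever's vertical pivot axis, on the positioner's -y axis 170 mm from the turntable's axis, at the top of the lever's boss (62 mm over the bench, boss radius 16 mm).
- spray_can: Loose spray can with orange label, 66 mm across, 170 mm high; origin: centre of underside. Bystander.
- paint_jar: Loose paint jar, blue label, 72 mm across, 85 mm high; origin: centre of underside. Bystander.
- oil_bottle: Loose bottle, yellow label, red cap, 56 mm across, 150 mm high; origin: centre of underside. Bystander.
- hammer: Loose hammer lying on the bench along its x axis. Bystander.
- wire_brush: Loose brush lying on the bench along its x axis. Bystander.
- old_sprocket: Loose coppery sprocket lying flat, 106 mm across, 8 mm thick; origin: centre of underside. Bystander.
- pipe_offcut: Loose upright aluminium pipe offcut, 48 mm across, 70 mm high; origin: centre of underside. Bystander.
There are look-alikes about, which are no part of the job. There is more than one size of the chainring; the job needs the middle-sized.

How it is judged:
On the way, in this order (a step that is already met when the one before it is completed fails the run):
1. the red-ended arm points at the brass pointer and is at rest (x of red_tip in the frame of positioner below -0.1 m and y of red_tip in the frame of positioner between -0.01 and 0.01 m and angular speed of turntable below 0.15 rad/s), for 0.3 s.
2. the brake lever is pushed to its stop (value of joint brake above 1.25 rad), for 0.2 s.
At the end, for the whole second after the job is handed in: The red-ended arm's centre line, 120 mm out, is within 10 mm to either side of the line from the axis to the brass pointer (so the pointer's tip stands within the arm's width), at rest; the brake lever is beyond 1.25 rad of its 1.4; the chainring lies flat on the turntable, within 10 mm of the axis (all of step 1 and value of joint brake above 1.25 rad and z of chainring in the frame of positioner below 0.082 m and horizontal distance between chainring and table_axis below 0.01 m and angle between chainring's own z axis and vertical below 0.08 rad and linear speed of chainring below 0.02 m/s); the robot touches nothing.
It fails at once if the chainring is touched by the fingers or the arm (contact force between any of the fingers, the arm and chainring above 1 N).
It fails at once if the chainring is lifted, tipped or pushed off the turntable (z of chainring in the frame of positioner above 0.086 m or horizontal distance between chainring and table_axis above 0.015 m or angle between chainring's own z axis and vertical above 0.15 rad).
It fails at once if something else on the bench is moved by more than 20 mm (distance of any of spray_can, paint_jar, oil_bottle, hammer, wire_brush, old_sprocket, pipe_offcut from where it was at the start of the episode above 0.02 m).
It also fails if it takes over 61 s, if anything falls off the work surface, if the arm or the gripper's body presses on something with over 40 N, if the wrist force passes 120 N, or if a joint passes its speed limit or range.

### The arm

A 7-joint arm with a two-finger parallel gripper is mounted at the origin on the work surface. World frame = base frame: x ahead of the robot, y to its left, z up, the work surface at z = 0. Lengths are in m, angles in rad, forces in N, time in s.
With the tool pointing down it reaches from about 0.35 to 0.9 m from the base axis. Payload 8.1 kg.
Tool frame: the origin (TCP) lies midway between the tips of the shut fingers; the grasp point (between the pads) lies bot.pinch_z behind it (bot.pinch_z is the distance from the TCP to the grasp point, in m); z points along the fingers, y is the line along which they close (so a half turn about z gives the same grasp; the last joint's range is limited). The gripper opens to 92 mm and grips with 3 to 60 N. Pads are 19 mm wide; open, the fingers measure 130 mm over their backs; the gripper's body (75 mm by 190 mm) begins 47 mm behind the grasp point.
Start: joints at [-1.324, 0.434, 0.025, 1.573, -0.012, 1.134, -0.075], TCP at [0.214, 0.587, 0.227] pointing down, gripper open.
Joint ranges: [-2.62, 2.62], [-0.44, 2.09], [-1.27, 1.32], [0.08, 2.57], [-1.32, 4.46], [0.12, 2], [-2.74, 2.74]. Speed limits (rad/s): [2.22, 2.22, 3.01, 3.01, 3.14, 3.14, 3.14].

### API

Orientations are given as a unit quaternion [x, y, z, w].
In Python, from bench import bot gives the robot as it stands.
- The arm moves only by the shell command python3 -m pendant 'ROWS' [FORCE]. ROWS is text: rows parted by semicolons, each of 7 numbers parted by spaces: the closure, from 0 (fully open) to 1 (shut), then the shift along the tool's x, y, z in cm, then the turn, a rotation vector about the tool's x, y, z in degrees. In form: grip dx dy dz wx wy wz; .... A call has 1 to 12 rows; each row is the pose to reach, as a shift and turn from the pose commanded when the call began, along the tool's axes at that moment; what a row does not reach only later rows make up. A row lasts 1/8 s, in which the tool goes at most 62.5 mm and 10.7 degrees, less where a joint would pass 70% of its speed; a pose out of reach is approached as far as the arm can. A call with a gripper value outside its range is refused whole. The fingers move at their own pace and stop on an object; FORCE is the grip in N (left out, the last holds). Time passes only in rows, so rows that repeat a pose let the fingers close. It gives the time, the measured TCP pose, the force, the opening and the grip force at its end, in the units of the state.
- bot.state(): the state, without advancing time (a new reading comes with each control period).
- bot.capture(name): name is "side" or "top"; returns the picture (420x560x3 uint8, red, green, blue); there is no depth.
- bot.camera_params(name): a dict with "vfov" (degrees; the focal length in pixels is half the picture's height over the tangent of half this angle, whatever the lens; pixels are square), "cx", "cy" (the principal point, pixels), "dist_coeffs" ([k1, k2, p1, p2, k3] as OpenCV has them; the pictures are not rectified), "rvec" (rotation vector, rad) and "tvec" (3), from world to camera coordinates, as OpenCV has them. Camera axes: x right, y down, z forward; pixel columns grow to the right and rows downward; lengths in m; the calibration is good to about 2 mm. A picture is of the moment at which its call begins. camera_params takes no time and is no camera call.
- bot.sign_off(): hands the job in; it is judged then, once.
Trained networks look in the newest picture that a camera, given by its name, has taken for a name from the list of things; names that differ only in an ending like _2 or _b are one class to them, and where a whole thing is asked for, a point or a joint stands for the part that bears it (a point fixed in the world has none). Each returns a list of dicts, best first, with "p" (0 to 1); they miss things now and then, are a little off and sometimes report something else, mostly with a low value. They report only what shows in the picture. A call takes as long as a camera call. They do not tell look-alikes from the thing itself.
- bot.regions_of(label, camera): "pixels" (420x560 bool, what is visible of it) and "rect" ([centre column, centre row, width, height] in pixels, round what is visible of it).
The state is a dict: "time_s": time; "joint_positions": joint angles; "dq": joint speeds; "effort": joint torques, N m; "position": TCP position; "tcp_rot": TCP orientation; "wrist_force": force on the tool from outside, world axes, zero at the start; "ft_torque": the same for the moment, N m; "finger_gap": opening from 0.0 (shut) to 1.0 (fully open); "finger_force": force on a finger pad.
Only numpy, scipy, OpenCV 4.12 (cv2) and the standard library are available. Lean on these libraries where they do the work, as an engineer would, in place of code of your own. Each camera call takes 0.05 s, during which the arm holds its last target. There are 200 camera calls.

## Working session

There is one attempt and no reset: what is moved stays moved. The work goes in short steps, Python scripts to look and compute and a shell command to move; the robot and the scene stay as the last step left them, time stands still between calls to the robot, and variables do not carry over. Pictures are saved under pics/ and viewed, at most 10 in all, crops included, and the job is handed in when it is done.

```bash
mkdir -p pics
cat > h.py <<'E'
import numpy as np, cv2
from bench import bot
from scipy.spatial.transform import Rotation as R
def cam(n):
    p=bot.camera_params(n); f=210/np.tan(np.radians(p["vfov"])/2)
    K=np.array([[f,0,p["cx"]],[0,f,p["cy"]],[0,0,1]]); return K,np.array(p["dist_coeffs"],float),np.array(p["rvec"],float),np.array(p["tvec"],float)
def w2p(n,X):
    K,d,r,t=cam(n); return cv2.projectPoints(np.array(X,float).reshape(-1,1,3),r,t,K,d)[0].reshape(-1,2)
def p2w(n,uv,z):
    K,d,r,t=cam(n); u=cv2.undistortPoints(np.array(uv,float).reshape(-1,1,2),K,d).reshape(-1,2)
    M=cv2.Rodrigues(r)[0]; C=-M.T@t; D=np.c_[u,np.ones(len(u))]@M
    return C+D*((z-C[2])/D[:,2])[:,None]
def tool(dw): # world shift (m) -> tool cm
    return R.from_quat(bot.state()["tcp_rot"]).inv().apply(dw)*100
E
python3 - <<'E'
from h import *
for n in("side","top"):
    im=bot.capture(n); cv2.imwrite(f"pics/{n}0.png",im[:,:,::-1])
    K,d,r,t=cam(n);print(n,K[0,0],-cv2.Rodrigues(r)[0].T@t)
    for l in("positioner","turntable","chainring","brake","brake_knob","red_tip","hammer","spray_can","paint_jar","oil_bottle","wire_brush","old_sprocket","pipe_offcut"):
        print(l,[(round(q["p"],2),np.round(q["rect"]).tolist()) for q in bot.regions_of(l,n)])
s=bot.state();print(s["time_s"],s["position"],s["tcp_rot"],bot.pinch_z)
E
```

```text
side 406.7525948923646 [ 0.01957382 -0.68508671  0.7666267 ]
positioner [(0.94, [282.0, 203.0, 123.0, 81.0])]
turntable [(0.57, [273.0, 193.0, 97.0, 57.0])]
chainring [(0.81, [179.0, 221.0, 53.0, 40.0]), (0.77, [272.0, 189.0, 41.0, 28.0]), (0.5, [263.0, 171.0, 21.0, 9.0])]
brake [(0.78, [329.0, 225.0, 29.0, 16.0])]
brake_knob [(0.86, [328.0, 226.0, 29.0, 19.0])]
red_tip [(0.8, [271.0, 193.0, 94.0, 59.0]), (0.43, [396.0, 337.0, 40.0, 111.0])]
hammer [(0.95, [395.0, 337.0, 36.0, 112.0])]
spray_can [(0.58, [173.0, 155.0, 27.0, 52.0]), (0.5, [205.0, 145.0, 15.0, 44.0])]
paint_jar [(0.9, [242.0, 148.0, 26.0, 29.0])]
oil_bottle [(0.97, [204.0, 147.0, 20.0, 45.0])]
wire_brush [(0.62, [341.0, 330.0, 84.0, 42.0])]
old_sprocket [(0.67, [308.0, 183.0, 33.0, 13.0]), (0.4, [283.0, 206.0, 123.0, 80.0])]
pipe_offcut [(0.58, [409.0, 265.0, 22.0, 33.0])]
top 424.71319329388785 [ 0.32240421 -0.02361133  1.24592881]
positioner [(0.63, [279.0, 212.0, 118.0, 100.0])]
turntable [(0.59, [256.0, 199.0, 73.0, 77.0]), (0.43, [143.0, 249.0, 46.0, 30.0])]
chainring [(0.92, [201.0, 176.0, 26.0, 24.0]), (0.89, [257.0, 196.0, 40.0, 43.0]), (0.64, [226.0, 288.0, 55.0, 50.0]), (0.52, [159.0, 173.0, 28.0, 29.0])]
brake [(0.69, [327.0, 183.0, 30.0, 14.0])]
brake_knob [(0.67, [323.0, 184.0, 32.0, 14.0])]
red_tip [(0.73, [257.0, 200.0, 76.0, 72.0])]
hammer [(0.95, [420.0, 209.0, 70.0, 82.0])]
spray_can []
paint_jar [(0.84, [160.0, 173.0, 28.0, 25.0])]
oil_bottle [(0.81, [140.0, 214.0, 36.0, 27.0])]
wire_brush [(0.58, [407.0, 243.0, 20.0, 70.0]), (0.43, [277.0, 213.0, 126.0, 109.0]), (0.25, [257.0, 200.0, 73.0, 75.0])]
old_sprocket [(0.78, [244.0, 147.0, 35.0, 34.0])]
pipe_offcut [(0.88, [394.0, 158.0, 25.0, 22.0])]
1.4 [0.21420444 0.587172   0.22674915] [1.74023987e-01 9.84741413e-01 1.85532612e-05 1.13731107e-05] 0.0188
```

View pics/top0.png

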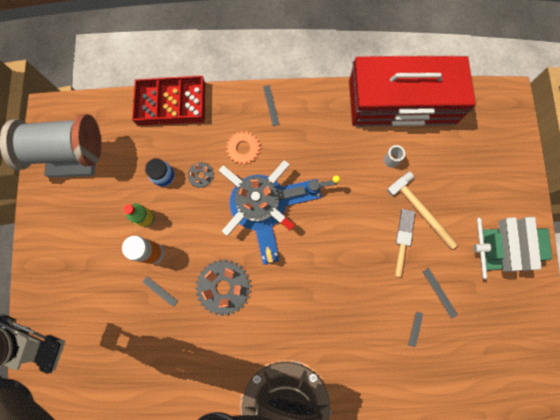

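View pics/side0.png

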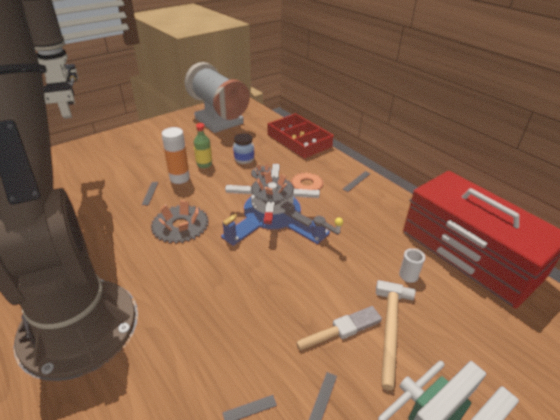

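The three chainring look-alikes in the top view are at (201,176) small, (257,196) middle and riding on the turntable, and (226,288) large. The one on the turntable fits the description. I'll confirm that with a crop.

Run:
```python
from h import *
im=cv2.imread("pics/top0.png"); cv2.imwrite("pics/crop.png",cv2.resize(im[140:275,190:360],None,fx=4.4,fy=4.4,interpolation=cv2.INTER_CUBIC))
hsv=cv2.cvtColor(im,cv2.COLOR_BGR2HSV)
def cen(m,b):
    M=np.zeros(m.shape,bool);M[b[1]:b[3],b[0]:b[2]]=1
    y,x=np.where(m&M);return x.mean(),y.mean(),len(x)
H,S,V=[hsv[...,i].astype(int) for i in range(3)]
k=cen((H>22)&(H<35)&(S>150)&(V>120),(325,170,345,190));print("knob",k,p2w("top",k[:2],.09))
r=cen(((H<6)|(H>174))&(S>150)&(V>90),(270,205,305,240));print("red",r,p2w("top",r[:2],.076))
for uv,z in(((256,196.5),.085),((268,258),.069),((313,186),.062)): print(uv,p2w("top",uv,z))
```

```text
knob (np.float64(335.5882352941176), np.float64(178.52941176470588), 34) [[ 0.62988679 -0.16079715  0.09      ]]
red (np.float64(287.60227272727275), np.float64(223.4318181818182), 88) [[ 0.50861661 -0.02194795  0.076     ]]
(256, 196.5) [[0.58634442 0.06433331 0.085     ]]
(268, 258) [[0.41454419 0.03521649 0.069     ]]
(313, 186) [[ 0.61720228 -0.09807499  0.062     ]]
```

View pics/crop.png

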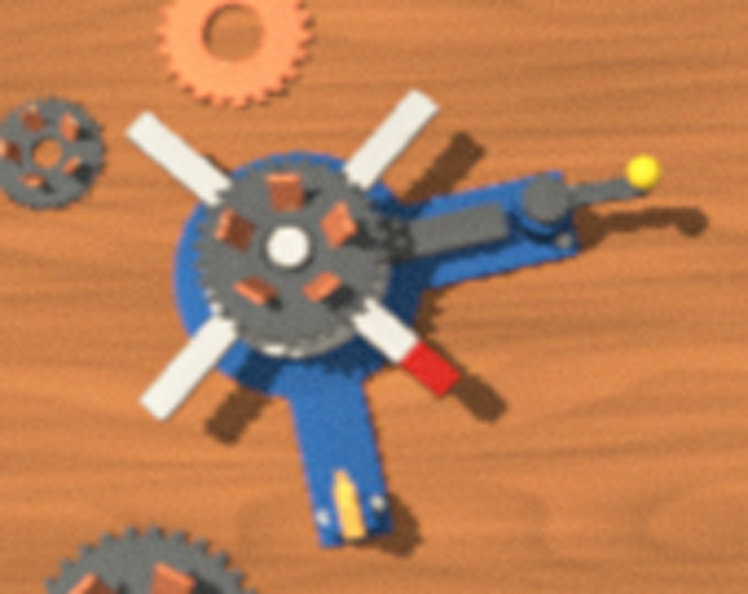

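Run:
```python
from h import *
f=lambda c:[(c[0]+.5)/4.4-.5+190,(c[1]+.5)/4.4-.5+140]
E=[p2w("top",[f(c)],.076)[0] for c in((448,381),(138,126),(425,102),(155,407))]
A=np.mean(E,0);print("axis",A)
for e in E:d=e-A;print("arm",np.hypot(d[0],d[1]),np.degrees(np.arctan2(d[1],d[0])))
for n,c,z in(("ptr",(343,473),.069),("ptrback",(354,535),.069),("pivot",(547,198),.062),("knob",(643,171),.09)):
    X=p2w("top",[f(c)],z)[0];d=X-A;print(n,X,np.hypot(d[0],d[1]),np.degrees(np.arctan2(d[1],d[0])))
# side check
print(w2p("side",[A]),w2p("side",[E[0]]))
im=cv2.imread("pics/side0.png");c=cv2.resize(im[150:260,200:360],None,fx=5,fy=5,interpolation=cv2.INTER_CUBIC)
for P in [A,*E]:
    u=(w2p("side",[P])[0]-[200,150])*5;cv2.circle(c,tuple(int(v) for v in u),4,(255,0,255),2)
cv2.imwrite("pics/sc.png",c)
s=p2w("top",[[244,147]],.004);print("sprocket",s, "can",p2w("top",[[140,250]],.1))
for q in((226,288),(201,176),(404,187),(394,158)):print(q,p2w("top",[q],.01))
```

```text
axis [0.58743256 0.06575017 0.076     ]
arm 0.1311083635824165 -131.54923584355353
arm 0.1322522297693107 48.499734842005324
arm 0.13192427054460487 -42.45373267009321
arm 0.13179813936036336 138.04268066004508
ptr [0.4448173  0.03573787 0.069     ] 0.14573898353025072 -168.115941609352
ptrback [0.40552443 0.02969564 0.069     ] 0.18544675002928834 -168.78916270856504
pivot [ 0.62121572 -0.10092479  0.062     ] 0.17006424469798034 -78.54200790650235
knob [ 0.63002444 -0.1612611   0.09      ] 0.23097226858334566 -79.37369687035415
[[272.25437309 188.97639572]] [[268.19731617 218.52965389]]
sprocket [[0.76242058 0.10521976 0.004     ]] can [[0.4426575  0.38691602 0.1       ]]
(226, 288) [[0.3357865  0.16154896 0.01      ]]
(201, 176) [[0.67276445 0.23656416 0.01      ]]
(404, 187) [[ 0.61882984 -0.37584925  0.01      ]]
(394, 158) [[ 0.71076769 -0.35294832  0.01      ]]
```

View pics/sc.png

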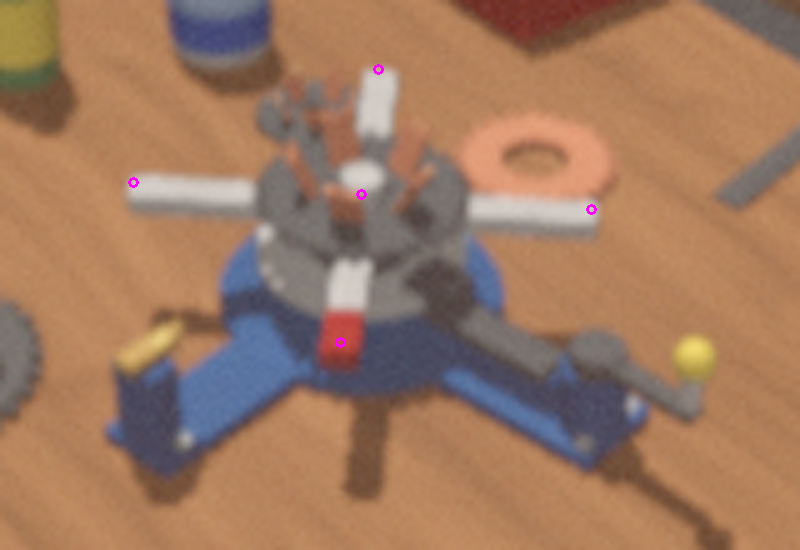

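The purple marks land on the arm ends and the hub top, so the axis and arm angles check out. The chainring on the turntable is the right one. The red arm needs about 36.5° clockwise, and the lever starts at about 0.06 rad.

```bash
cat >> h.py <<'E'
A=np.array([.5874,.0658])
def u(a): a=np.radians(a);return np.array([np.cos(a),np.sin(a)])
def arm_xy(phi,off,r=.108): return A+r*u(phi)+off*u(phi+90)
def go(xy,z,yang):
    s=bot.state();Rm=R.from_quat(s["tcp_rot"]).as_matrix()
    y0=np.degrees(np.arctan2(Rm[1,1],Rm[0,1])); d=(yang-y0+90)%180-90
    print("cm",np.round(tool(np.r_[xy,z]-s["position"]),2),"wz",round(-d,1),"alt",round(-d+180*np.sign(d),1))
E
python3 - <<'E'
from h import *
go(arm_xy(-131.9,.044),.2,138.1)
E
```

```text
cm [-52.99 -47.85   2.67] wz -68.1 alt 111.9
```

```bash
python3 -m pendant '1 -5 -4.5 0 0 0 -6; 1 -9.5 -8.6 0 0 0 -12; 1 -14 -12.6 0 0 0 -18; 1 -18.5 -16.7 0.2 0 0 -24; 1 -23 -20.8 0.5 0 0 -30; 1 -27.5 -24.8 1 0 0 -36; 1 -32 -29 1.5 0 0 -42; 1 -36.5 -33 2 0 0 -48; 1 -41 -37 2.7 0 0 -54; 1 -45.5 -41.1 2.7 0 0 -60; 1 -50 -45.2 2.7 0 0 -66; 1 -53 -47.9 2.7 0 0 -68' 10
python3 - <<'E'
from h import *
go(arm_xy(-131.9,.044),.055,138.1); print(bot.state()["joint_positions"])
E
```

```text
time_s: 2.9
position: [0.5489, -0.0478, 0.1999]
tcp_rot: [-0.406, 0.914, -0.0, 0.0]
wrist_force: [-0.4, -0.1, 0.5]
finger_gap: 0.004
finger_force: 0.0
cm [-0.23  0.33 14.49] wz -0.2 alt 179.8
[-0.13647178  0.33797951  0.16552597  1.80238511 -0.06389915  1.00566312
  2.46130264]
```

```bash
python3 -m pendant '1 -0.2 0.3 4 0 0 0; 1 -0.2 0.3 8 0 0 0; 1 -0.2 0.3 11.5 0 0 0; 1 -0.2 0.3 14.5 0 0 0; 1 -0.2 0.3 14.5 0 0 0'
python3 - <<'E'
from h import *
for phi,off in((-131.9,.029),(-141,.029),(-150,.029),(-157,.029),(-162,.029),(-165,.029)): go(arm_xy(phi,off),.055,phi+270)
im=bot.capture("top"); cv2.imwrite("pics/t1.png",cv2.resize(im[120:280,180:370,::-1],None,fx=3.7,fy=3.7,interpolation=cv2.INTER_CUBIC))
E
```

```text
time_s: 3.52
position: [0.5454, -0.041, 0.053]
tcp_rot: [-0.406, 0.914, 0.001, -0.002]
wrist_force: [-0.1, -0.3, -0.7]
finger_gap: 0.005
finger_force: 0.0
cm [ 0.05  1.11 -0.19] wz -0.1 alt 179.9
cm [ 0.38  2.85 -0.19] wz 9.0 alt -171.0
cm [ 0.43  4.6  -0.18] wz 18.0 alt -162.0
cm [ 0.28  5.96 -0.18] wz 25.0 alt -155.0
cm [ 0.07  6.91 -0.18] wz 30.0 alt -150.0
cm [-0.1   7.47 -0.17] wz 33.0 alt -147.0
```

View pics/t1.png

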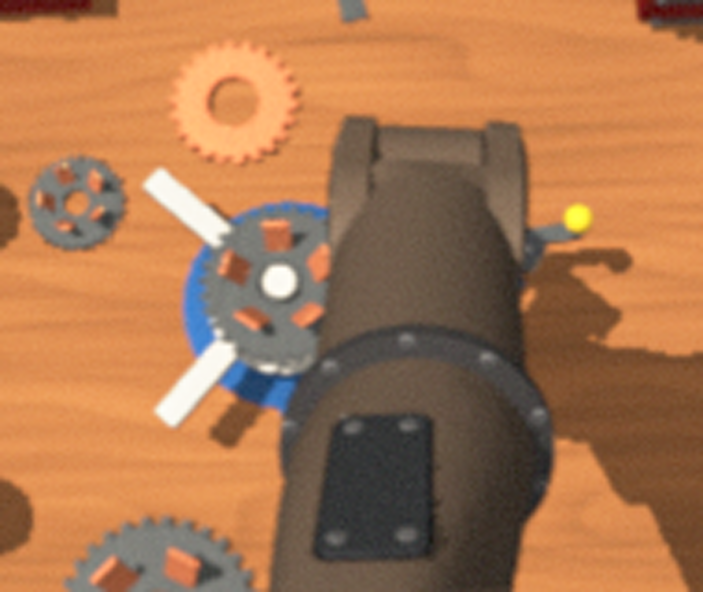

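The arm hides the red arm, but two bare arms, with ends at crop (155,180) and (168,415), stay visible to give the turntable angle. Nothing has moved yet. I'll push to about 30° and then measure.

```bash
python3 -m pendant '1 0 0.6 0 0 0 0; 1 0.1 1.2 0 0 0 0; 1 0.25 2 0 0 0 4.5; 1 0.4 2.85 0 0 0 9; 1 0.4 3.7 0 0 0 13.5; 1 0.4 4.6 0 0 0 18; 1 0.35 5.3 0 0 0 22; 1 0.3 6 0 0 0 25; 1 0.2 6.5 0 0 0 28; 1 0.1 6.9 0 0 0 30; 1 0.1 6.9 0 0 0 30; 1 0.1 6.9 0 0 0 30'
python3 - <<'E'
from h import *
im=bot.capture("top"); cv2.imwrite("pics/t2.png",cv2.resize(im[120:280,180:370,::-1],None,fx=3.7,fy=3.7,interpolation=cv2.INTER_CUBIC))
s=bot.state();p=s["position"][:2]-A
print(s["position"],np.degrees(np.arctan2(p[1],p[0])),np.hypot(*p))
E
```

```text
time_s: 5.08
position: [0.4952, 0.0046, 0.0549]
tcp_rot: [-0.156, 0.988, 0.0, 0.0]
wrist_force: [0.4, 0.3, 0.4]
finger_gap: 0.006
finger_force: 0.0
[0.49517884 0.00449396 0.05480664] -146.38515416603792 0.11073921628811872
```

View pics/t2.png

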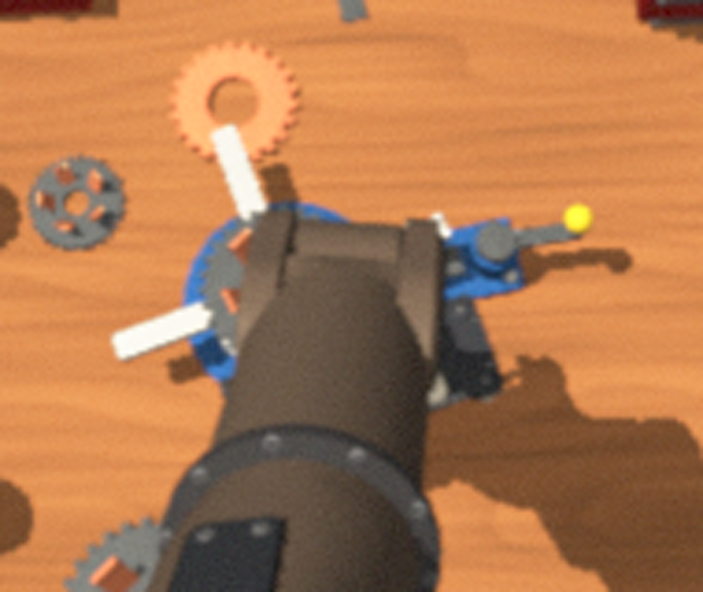

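```bash
cat >> h.py <<'E'
def ang(c,z=.076,f=3.7,o=(180,120)):
    X=p2w("top",[[(c[0]+.5)/f-.5+o[0],(c[1]+.5)/f-.5+o[1]]],z)[0][:2]-A
    return np.hypot(*X),np.degrees(np.arctan2(X[1],X[0]))
E
python3 - <<'E'
from h import *
for c in((224,131),(118,347),(441,221)): print(ang(c))
for phi in(-164,-166,-168.4): go(arm_xy(phi,.029),.055,phi+270)
E
```

```text
(np.float64(0.13266374934363862), np.float64(19.021768137225543))
(np.float64(0.13309462869418615), np.float64(109.1811671543778))
(np.float64(0.13216866783427317), np.float64(-69.15492262315047))
cm [ 0.23  0.46 -0.02] wz 2.0 alt -178.0
cm [ 0.31  0.84 -0.02] wz 4.0 alt -176.0
cm [ 0.39  1.3  -0.02] wz 6.4 alt -173.6
```

The red arm is at -161°, so about 7.4° remain. That is roughly 1.4 cm of push.

```bash
python3 -m pendant '1 0.2 0.45 0 0 0 2; 1 0.3 0.85 0 0 0 4; 1 0.35 1.15 0 0 0 5.5; 1 0.4 1.4 0 0 0 7; 1 0.4 1.4 0 0 0 7; 1 0.4 1.4 0 0 0 7; 1 0.4 -0.6 0 0 0 7; 1 0.4 -1.6 0 0 0 7; 1 0.4 -1.6 -4 0 0 7; 1 0.4 -1.6 -9 0 0 7; 1 0.4 -1.6 -14 0 0 7'
python3 - <<'E'
from h import *
im=bot.capture("top"); cv2.imwrite("pics/t3.png",cv2.resize(im[120:280,180:370,::-1],None,fx=3.7,fy=3.7,interpolation=cv2.INTER_CUBIC))
E
```

```text
time_s: 6.5
position: [0.4958, -0.0121, 0.1961]
tcp_rot: [-0.095, 0.995, 0.0, -0.0]
wrist_force: [0.7, 0.2, -0.4]
finger_gap: 0.007
finger_force: 0.0
```

View pics/t3.png

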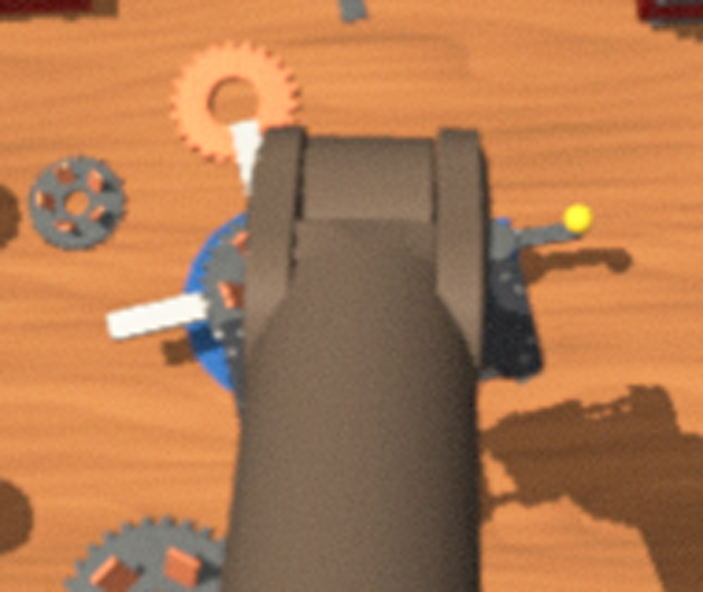

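```bash
cat >> h.py <<'E'
P=np.array([.6212,-.1009])
def lev_xy(a,off,r=.063): return P+r*u(a)+off*u(a+90)
E
python3 - <<'E'
from h import *
for c in((109,326),(245,124)): print(ang(c))
go(lev_xy(-81.7,.034),.19,98.3)
E
```

```text
(np.float64(0.13546950455732548), np.float64(101.57809930599075))
(np.float64(0.13325792588089766), np.float64(11.566772985701089))
cm [-13.44 -17.44   1.32] wz 2.6 alt -177.4
```

The red arm is at -168.4°, which is on the pointer. Next is the lever.

```bash
python3 -m pendant '1 -3.4 -4.4 0 0 0 2.6; 1 -6.8 -8.8 0 0 0 2.6; 1 -10.2 -13.1 0 0 0 2.6; 1 -13.4 -17.4 0.6 0 0 2.6; 1 -13.4 -17.4 0.6 0 0 2.6; 1 -13.4 -17.4 4.6 0 0 2.6; 1 -13.4 -17.4 9 0 0 2.6; 1 -13.4 -17.4 12.4 0 0 2.6; 1 -13.4 -17.4 12.4 0 0 2.6'
python3 - <<'E'
from h import *
for a in(-81.7,-90,-98,-106,-114,-122,-130,-138,-146,-153,-160): go(lev_xy(a,.0205),.075,a+180)
E
```

```text
time_s: 7.68
position: [0.6584, -0.1559, 0.0681]
tcp_rot: [-0.073, 0.997, 0.001, -0.003]
wrist_force: [0.6, 0.4, 1.2]
finger_gap: 0.001
finger_force: 0.0
cm [ 0.84 -0.32 -0.68] wz 0.1 alt -179.9
cm [ 1.77 -0.55 -0.68] wz 8.4 alt -171.6
cm [ 2.69 -0.64 -0.67] wz 16.4 alt -163.6
cm [ 3.61 -0.6  -0.67] wz 24.4 alt -155.6
cm [ 4.52 -0.43 -0.66] wz 32.4 alt -147.6
cm [ 5.4  -0.14 -0.66] wz 40.4 alt -139.6
cm [ 6.23  0.27 -0.65] wz 48.4 alt -131.6
cm [ 6.99  0.79 -0.65] wz 56.4 alt -123.6
cm [ 7.68  1.41 -0.64] wz 64.4 alt -115.6
cm [ 8.2   2.03 -0.64] wz 71.4 alt -108.6
cm [ 8.64  2.71 -0.63] wz 78.4 alt -101.6
```

```bash
python3 -m pendant '1 0.8 -0.3 -0.3 0 0 0; 1 1.75 -0.55 -0.3 0 0 8; 1 2.7 -0.65 -0.3 0 0 16; 1 3.6 -0.6 -0.3 0 0 24; 1 4.5 -0.45 -0.3 0 0 32; 1 5.4 -0.15 -0.3 0 0 40; 1 6.2 0.25 -0.3 0 0 48; 1 7 0.8 -0.3 0 0 56; 1 7.7 1.4 -0.3 0 0 64; 1 8.2 2 -0.3 0 0 71; 1 8.55 2.5 -0.3 0 0 76; 1 8.55 2.5 -0.3 0 0 76'
python3 - <<'E'
from h import *
s=bot.state();print(s["position"],s["wrist_force"])
go(lev_xy(-160,.0205),.075,20);go(lev_xy(-162,.0205),.075,18)
im=bot.capture("side");cv2.imwrite("pics/s4.png",cv2.resize(im[140:270,190:370,::-1],None,fx=4.4,fy=4.4,interpolation=cv2.INTER_CUBIC))
E
```

```text
time_s: 9.18
position: [0.5732, -0.1454, 0.0757]
tcp_rot: [0.556, 0.831, 0.001, 0.001]
wrist_force: [-0.2, -0.4, 0.6]
finger_gap: 0.007
finger_force: 0.4
[ 0.57318532 -0.14544427  0.07571418] [-0.23729006 -0.35971088  0.57644139]
cm [ 0.5  -0.24  0.07] wz 2.4 alt -177.6
cm [ 0.73 -0.3   0.07] wz 4.4 alt -175.6
```

View pics/s4.png

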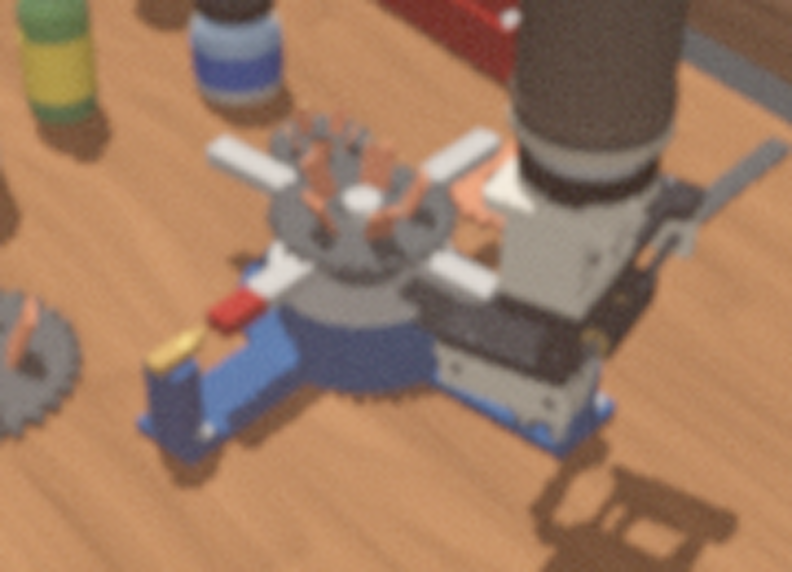

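The red arm at crop (237,310) lines up with the pointer tip at (205,333). The gripper hides the knob and there is little force on the wrist, so I'll push a bit further toward the stop.

```bash
python3 -m pendant '1 0.3 -0.1 0 0 0 2; 1 0.6 -0.2 0 0 0 3; 1 0.8 -0.2 0 0 0 4; 1 0.8 -0.2 0 0 0 4'
```

```text
time_s: 9.72
position: [0.5702, -0.142, 0.075]
tcp_rot: [0.586, 0.81, -0.001, 0.004]
wrist_force: [7.0, -11.8, -2.2]
finger_gap: 0.003
finger_force: 6.3
```

The 14 N reaction means the lever is at its stop. I'll back off, lift, and move aside to look.

```bash
python3 -m pendant '1 -1 0 0 0 0 0; 1 -3.5 0 0 0 0 0; 1 -3.5 0 -5 0 0 0; 1 -3.5 0 -11 0 0 0; 1 -8 0 -15 0 0 0; 1 -13 0 -15 0 0 0; 1 -18 0 -15 0 0 0; 1 -18 0 -15 0 0 0'
python3 - <<'E'
from h import *
im=bot.capture("top"); cv2.imwrite("pics/t5.png",cv2.resize(im[120:280,180:370,::-1],None,fx=3.7,fy=3.7,interpolation=cv2.INTER_CUBIC))
E
```

```text
time_s: 10.72
position: [0.6231, -0.3137, 0.2232]
tcp_rot: [0.587, 0.809, -0.001, -0.0]
wrist_force: [-0.5, 0.7, 0.2]
finger_gap: 0.003
finger_force: 0.0
```

View pics/t5.png

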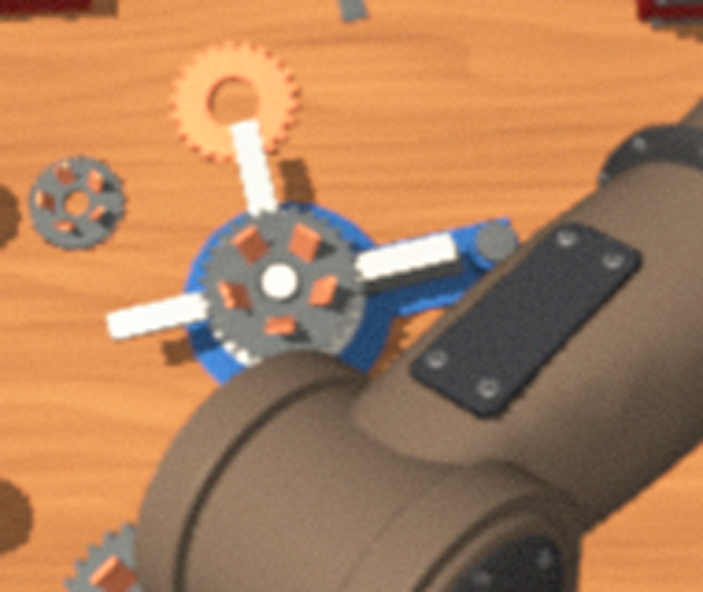

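The turntable angle is unchanged and the chainring is centred. I'll check the knob from the side camera.

Run:
```python
from h import *
im=bot.capture("side");bgr=im[:,:,::-1]
cv2.imwrite("pics/s6.png",cv2.resize(bgr[140:270,190:370],None,fx=4.4,fy=4.4,interpolation=cv2.INTER_CUBIC))
k=bot.regions_of("brake_knob","side");print([(q["p"],q["rect"]) for q in k])
h=cv2.cvtColor(np.ascontiguousarray(bgr),cv2.COLOR_BGR2HSV)[190:260,260:360].astype(int)
y,x=np.where((h[...,0]>25)&(h[...,0]<35)&(h[...,1]>150)&(h[...,2]>110));print(len(x))
if len(x):
    X=p2w("side",[[x.mean()+260,y.mean()+190]],.09)[0];d=X[:2]-P;print(X,np.hypot(*d),np.degrees(np.arctan2(d[1],d[0])))
```

```text
[(0.54, [317.3, 224.8, 17.2, 19.3])]
0
```

View pics/s6.png

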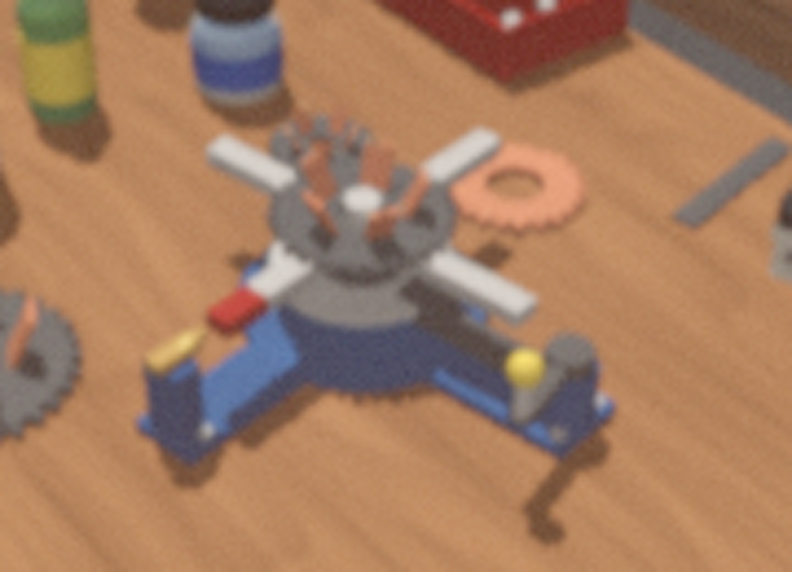

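The knob shows at crop (525,368), and the red arm still points at the brass pointer. I'll turn the knob pixel into a lever angle.

Run:
```python
from h import *
X=p2w("side",[[525.5/4.4-.5+190,368.5/4.4-.5+140]],.09)[0];d=X[:2]-P;a=np.degrees(np.arctan2(d[1],d[0]));print(X,np.hypot(*d),a,np.radians(-78.4-a))
if np.radians(-78.4-a)>1.3: print(bot.sign_off())
```

```text
[ 0.56255801 -0.12202966  0.09      ] 0.06233253664330619 -160.1850893239774 1.4274190877410688
the job is handed in; nothing more can be done
None
```

The red arm points at the brass pointer (measured at -168.4°, the pointer's own direction), the brake lever is at its stop (about 1.4 rad), the chainring was not touched, the fingers are clear, and the job is handed in; no verdict came back.

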